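Check the clamp block knobs and close up the row

TASK

Check the knob of every blue clamp block in the channel by twisting it clockwise through about 30 degrees: a sound knob breaks away stiffly and comes up solid after about 15 degrees, a loose one keeps turning with hardly any resistance. Take every block with a loose knob out and lay it down in the red tray, leaving the sound ones in the channel. Then put the wooden keeper into the channel at its open end and slide it along until keeper and sound blocks stand flush against one another and against the yellow end stop, and leave the other things on the bench alone.

Things in the scene. Friction and masses are not known exactly. Their poses are not given: they have to be found in the camera images.
- channel: fixed straight metal U-channel, open at the top and at its +y end (y = +220 mm); a 36 mm high yellow end stop closes the -y end, inner face at y = -200 mm. Inner width 55 mm, dark floor 6 mm above the bench, walls 4 mm thick, tops 21 mm above the bench. Origin on the bench in the middle of its width; x across, y along, z up
- tray: fixed red open tray, 130 mm (its x) by 200 mm (its y), 25 mm high, walls and floor 4 mm; origin at the centre of its underside. Room for two blocks side by side along y
- keeper: loose pale wooden end keeper, 0.2 kg: a block 49 mm (its x) by 40 mm (y) by 34 mm high with a dark grip bar on top, 16 mm wide (x), 34 mm long (y), from 34 to 69 mm high; origin at the centre of its underside. It starts upright on the bench and goes into the channel from above or through the open end, its x across the channel, either way round
- block_a: loose blue clamp block A (maybe absent), 52 x 52 x 34 mm, 0.15 to 0.32 kg, all alike; origin at the centre of its underside, z up; it starts standing in the channel, its y along the channel's. In the middle of its top stands its knob, a black bar 16 mm wide, 44 mm long, 40 to 68 mm above the underside, by which it can be lifted
- block_b: loose blue clamp block B (maybe absent), 52 x 52 x 34 mm, 0.15 to 0.32 kg, all alike; origin at the centre of its underside, z up; it starts standing in the channel, its y along the channel's. In the middle of its top stands its knob, a black bar 16 mm wide, 44 mm long, 40 to 68 mm above the underside, by which it can be lifted
- block_c: loose blue clamp block C (maybe absent), 52 x 52 x 34 mm, 0.15 to 0.32 kg, all alike; origin at the centre of its underside, z up; it starts standing in the channel, its y along the channel's. In the middle of its top stands its knob, a black bar 16 mm wide, 44 mm long, 40 to 68 mm above the underside, by which it can be lifted
- block_d: loose blue clamp block D (maybe absent), 52 x 52 x 34 mm, 0.15 to 0.32 kg, all alike; origin at the centre of its underside, z up; it starts standing in the channel, its y along the channel's. In the middle of its top stands its knob, a black bar 16 mm wide, 44 mm long, 40 to 68 mm above the underside, by which it can be lifted
- block_e: loose blue clamp block E (maybe absent), 52 x 52 x 34 mm, 0.15 to 0.32 kg, all alike; origin at the centre of its underside, z up; it starts standing in the channel, its y along the channel's. In the middle of its top stands its knob, a black bar 16 mm wide, 44 mm long, 40 to 68 mm above the underside, by which it can be lifted
- knob_a (a joint): turn in rad of block A's knob: 0 to 0.04 at the start, grows clockwise seen from above, never below 0, stays where left. At 0 the bar runs along the block's y, its white line towards +y. A sound knob breaks away at about 0.2 N m and comes up solid at 0.26 rad (up to 0.34 while held hard); a loose one turns on to 1.4 rad with about 0.03 N m
- knob_b (a joint): turn in rad of block B's knob: 0 to 0.04 at the start, grows clockwise seen from above, never below 0, stays where left. At 0 the bar runs along the block's y, its white line towards +y. A sound knob breaks away at about 0.2 N m and comes up solid at 0.26 rad (up to 0.34 while held hard); a loose one turns on to 1.4 rad with about 0.03 N m
- knob_c (a joint): turn in rad of block C's knob: 0 to 0.04 at the start, grows clockwise seen from above, never below 0, stays where left. At 0 the bar runs along the block's y, its white line towards +y. A sound knob breaks away at about 0.2 N m and comes up solid at 0.26 rad (up to 0.34 while held hard); a loose one turns on to 1.4 rad with about 0.03 N m
- knob_d (a joint): turn in rad of block D's knob: 0 to 0.04 at the start, grows clockwise seen from above, never below 0, stays where left. At 0 the bar runs along the block's y, its white line towards +y. A sound knob breaks away at about 0.2 N m and comes up solid at 0.26 rad (up to 0.34 while held hard); a loose one turns on to 1.4 rad with about 0.03 N m
- knob_e (a joint): turn in rad of block E's knob: 0 to 0.04 at the start, grows clockwise seen from above, never below 0, stays where left. At 0 the bar runs along the block's y, its white line towards +y. A sound knob breaks away at about 0.2 N m and comes up solid at 0.26 rad (up to 0.34 while held hard); a loose one turns on to 1.4 rad with about 0.03 N m
- spin_top: bystander: wooden spinning top, 62 mm wide, 50 mm high, at the right; origin at its underside
- turned_box: bystander: turned wooden box with lid, 57 mm wide, 64 mm high, at the left; origin at its underside
Things that resemble listed ones, but are neither listed nor needed, are in the scene too. What is shaped like the block_d but pink, purple or turquoise is not meant.

How it is judged:
On the way:
1. every knob present has been tried: sound ones turned past 0.15 rad, loose ones past 0.3 rad (value of joint each of knob_a, knob_c, knob_e above 0.15 rad and value of joint each of knob_b, knob_d above 0.3 rad), for 0.2 s.
At the end, for the whole second after the job is handed in: blocks with loose knobs lie in the red tray, not stacked; sound blocks stand on the channel floor, one at the end stop, each against another, and the keeper upright in the channel against the last, no gap over 3 mm; all at rest (x of block_b in the frame of tray between -0.062 and 0.062 m and y of block_b in the frame of tray between -0.097 and 0.097 m and z of each of block_b, block_d in the frame of tray below 0.045 m and linear speed of each of block_b, block_d, block_a, block_c, block_e, keeper below 0.02 m/s and x of block_d in the frame of tray between -0.062 and 0.062 m and y of block_d in the frame of tray between -0.097 and 0.097 m and x of block_a in the frame of channel between -0.006 and 0.006 m and z of each of block_a, block_c, block_e, keeper in the frame of channel below 0.01 m and (horizontal distance between block_a and block_c below 0.055 m or horizontal distance between block_a and block_e below 0.055 m) and x of block_c in the frame of channel between -0.006 and 0.006 m and (horizontal distance between block_c and block_a below 0.055 m or horizontal distance between block_c and block_e below 0.055 m) and x of block_e in the frame of channel between -0.006 and 0.006 m and (horizontal distance between block_e and block_a below 0.055 m or horizontal distance between block_e and block_c below 0.055 m) and y of any of block_a, block_c, block_e in the frame of channel below -0.171 m and (horizontal distance between keeper and block_a below 0.049 m or horizontal distance between keeper and block_c below 0.049 m or horizontal distance between keeper and block_e below 0.049 m) and x of keeper in the frame of channel between -0.007 and 0.007 m and y of keeper in the frame of channel above -0.1 m and angle between keeper's own z axis and vertical below 0.1 rad); the robot touches nothing.
It fails at once if a bystander was moved by more than 30 mm (distance of any of spin_top, turned_box from where it was at the start of the episode above 0.03 m).
Of block_a, block_b, block_c, block_d, block_e only 4 to 5 are there at a start; the rules pass over those that are not, and their reading is None.
At some moment in a run one of keeper may be knocked a few centimetres aside while the robot is not near it.
Once in a run the grip may slacken for a moment while it holds something.
It also fails if it takes over 210 s, if anything falls off the work surface, if the arm or the gripper's body presses on something with over 40 N, if the wrist force passes 120 N, or if a joint passes its speed limit or range.

ROBOT

A 6-joint arm with a two-finger parallel gripper is mounted at the origin on a cart in front of the work surface, level with it; the furniture and walls round the work are solid. World frame = base frame: x ahead of the robot, y to its left, z up, the work surface at z = 0. Lengths are in m, angles in rad, forces in N, time in s.
With the tool pointing down it reaches from about 0.275 to 0.825 m from the base axis. Payload 4.9 kg.
Tool frame: the origin (TCP) lies midway between the tips of the shut fingers; the grasp point (between the pads) lies 19 mm behind it (grip_point_offset is the distance from the TCP to the grasp point, in m); z points along the fingers, y is the line along which they close (so a half turn about z gives the same grasp; the last joint's range is limited). The gripper opens to 85 mm and grips with 20 to 120 N. Pads are 22 mm wide; open, the fingers measure 114 mm over their backs; the gripper's body (76 mm by 85 mm) begins 54 mm behind the grasp point. The pads swing forward as they close: fully open they stand 13 mm farther back than shut.
Start: joints at [-1.468, 0.326, -0.193, 1.052, 0, 1.437], TCP at [0.129, -0.535, 0.231] pointing down, gripper open.
Joint ranges: [-2.65, 2.65], [-0.97, 1.79], [-1.3, 1.35], [-1.93, 2.1], [-1.47, 1.37], [-3.14, 3.14]. Speed limits (rad/s): [2.57, 2.57, 3.14, 3.14, 3.14, 3.14].

INTERFACE

Orientations are given as a rotation vector (axis times angle).
In Python, from cell import * gives the robot as it stands. Calls block until the motion is done:
- movep(position, orientation): joint-space move of the TCP to a pose.
- move_l(position, velocity=0.15, rot=None, until_force=None): straight line of the TCP; rot=None keeps the orientation; velocity is the mean speed in m/s. With until_force (N) it stops when the force on the tool has changed by that much, and returns True; else False.
- set_joints(angles): joint-space move.
- let_go() and grab(newtons=None): open the fingers fully, or close them until they stop; newtons is the grip in N (None keeps the last).
- sleep(seconds).
- ik(position, orientation): joint angles nearest the present ones, or None.
- get_state(): the state.
- grab_frame(name): name is "scene" or "side" or "wrist"; returns a dict with "img" (400x640x3 uint8, red, green, blue), "fx", "fy", "cx", "cy" (pixels), "cam_to_world" (4x4, takes a point from camera to world coordinates); the wrist camera has in their place "T_tool_cam" (4x4, takes a point from camera to tool coordinates, whose origin is the TCP and whose axes are the flange's). Camera axes: x right, y down, z forward; pixel columns grow to the right and rows downward; lengths in m; the calibration is good to about 2 mm. A picture is of the moment at which its call begins: read the wrist's pose just before it. There is no depth.
A pose or a line that the arm cannot do raises MotionError and nothing moves.
- sign_off(): hands the job in; it is judged then, once.
Trained networks look in the newest picture that a camera, given by its name, has taken for a name from the list of things; names that differ only in an ending like _2 or _b are one class to them, and where a whole thing is asked for, a point or a joint stands for the part that bears it (a point fixed in the world has none). Each returns a list of dicts, best first, with "score" (0 to 1); they miss things now and then, are a little off and sometimes report something else, mostly with a low value. They report only what shows in the picture. A call takes as long as a camera call. They do not tell look-alikes from the thing itself.
- spot_in(camera, name): "centre" ([column, row] in pixels, amid what is visible of it).
- silhouettes(camera, name): "mask" (400x640 bool, what is visible of it) and "centre" ([column, row] in pixels, amid what is visible of it).
- tip_of(camera, name): "centre" ([column, row] in pixels: a listed point, or the origin of a listed thing).
The state is a dict: "clock": time; "q": joint angles; "joint_velocities": joint speeds; "tau": joint torques, N m; "position": TCP position; "eef_rot": TCP orientation; "contact_force": force on the tool from outside, world axes, zero at the start; "wrist_torque": the same for the moment, N m; "finger_gap": opening from 0.0 (shut) to 1.0 (fully open); "grasp_force": force on a finger pad.
Only numpy, scipy, OpenCV 4.12 (cv2) and the standard library are available. Lean on these libraries where they do the work, as an engineer would, in place of code of your own. Each camera call takes 0.05 s, during which the arm holds its last target. There are 200 camera calls.

## Working session

There is one attempt and no reset: what is moved stays moved. The work goes in short steps, each a Python script; the robot and the scene stay as the last script left them, time stands still between calls to the robot, and variables do not carry over. Pictures are saved under pics/ and viewed, at most 14 in all, crops included, and the job is handed in when it is done.

```bash
mkdir -p pics; ls; python3 - <<'E'
from cell import *
import cv2
for n in ("scene","side"):
    f=grab_frame(n); cv2.imwrite(f"pics/{n}0.png",f["img"][:,:,::-1])
    print(n,f["fx"],f["cx"],f["cy"],f["cam_to_world"].round(3).tolist() if hasattr(f["cam_to_world"],'round') else f["cam_to_world"])
    for k in ("block_a","keeper","tray","channel","knob_a","spin_top","turned_box"):
        print(k,[(round(d["score"],2),[round(float(c)) for c in d["centre"]]) for d in spot_in(n,k)], [(round(d["score"],2),[round(float(c)) for c in d["centre"]]) for d in tip_of(n,k)])
f=grab_frame("wrist");print(f["T_tool_cam"]);s=get_state();print(s)
E
```

```text
pics
scene 411.23229705155865 318.52630344594223 198.7523859855918 [[-0.588, -0.316, 0.745, -0.353], [-0.809, 0.243, -0.535, 0.622], [-0.012, -0.917, -0.399, 0.522], [0.0, 0.0, 0.0, 1.0]]
block_a [(0.95, [316, 219]), (0.79, [377, 185]), (0.77, [338, 212]), (0.7, [350, 181]), (0.63, [375, 204]), (0.59, [359, 204]), (0.56, [309, 258])] [(0.94, [316, 230]), (0.9, [374, 212]), (0.89, [358, 216]), (0.72, [338, 222]), (0.64, [311, 268]), (0.64, [378, 194]), (0.63, [350, 187])]
keeper [(0.69, [323, 187])] [(0.77, [322, 195])]
tray [(0.86, [249, 215])] [(0.95, [251, 216])]
channel [(0.57, [297, 233])] []Traceback (most recent call last):
  File "<stdin>", line 7, in <module>
ValueError: it knows: block, channel, keeper, spin_top, tray, turned_box
```

```bash
python3 - <<'E'
from cell import *
import cv2
f=grab_frame("side"); cv2.imwrite(f"pics/side0.png",f["img"][:,:,::-1])
print(f["fx"],f["cx"],f["cy"],f["cam_to_world"])
for n in ("scene","side"):
    for k in ("block_a","keeper","tray","channel","spin_top","turned_box"):
        if n=="side" or k[0] in "st": print(n,k,[(round(d["score"],2),[round(float(c)) for c in d["centre"]]) for d in tip_of(n,k)])
f=grab_frame("wrist");print(f["T_tool_cam"],f["fx"]);s=get_state();print(s)
a=cv2.imread("pics/scene0.png");cv2.imwrite("pics/scene0c.png",cv2.resize(a[130:330,190:450],(780,600),interpolation=cv2.INTER_CUBIC))
E
```

```text
488.2330211313042 317.9042337339688 201.74643497087402 [[ 1.95722316e-01 -6.53799787e-01  7.30916284e-01 -6.74380867e-01]
 [-9.80659062e-01 -1.29908343e-01  1.46395447e-01 -2.43653469e-01]
 [-7.61188734e-04 -7.45432533e-01 -6.66580647e-01  1.08893191e+00]
 [ 0.00000000e+00  0.00000000e+00  0.00000000e+00  1.00000000e+00]]
scene tray [(0.95, [251, 216])]
scene spin_top [(0.51, [415, 194])]
scene turned_box [(0.6, [214, 268])]
side block_a [(0.85, [384, 190]), (0.79, [339, 221]), (0.75, [390, 207]), (0.66, [356, 227]), (0.57, [319, 217]), (0.17, [356, 187])]
side keeper [(0.8, [358, 184])]
side tray [(0.79, [282, 172])]
side channel [(0.87, [304, 217]), (0.39, [281, 173])]
side spin_top [(0.64, [418, 231])]
side turned_box [(0.74, [209, 204]), (0.45, [319, 220])]
[[-4.97474296e-04 -9.59437565e-01 -2.81920754e-01  7.14330335e-02]
 [ 9.99999867e-01 -4.38236151e-04 -2.73176071e-04  1.76516294e-05]
 [ 1.38547518e-04 -2.81920853e-01  9.59437655e-01 -1.41706809e-01]
 [ 0.00000000e+00  0.00000000e+00  0.00000000e+00  1.00000000e+00]] 307.5664883025895
{'clock': 1.05, 'q': array([-1.46819221e+00,  3.26163648e-01, -1.92589170e-01,  1.05200391e+00,
        3.83878344e-05,  1.43660436e+00]), 'joint_velocities': array([-0.00112379, -0.00065909,  0.00016347,  0.00164898, -0.00056983,
       -0.00052632]), 'tau': array([ 2.63916472e-04, -4.43342471e+01,  2.62759799e+01,  1.06626594e-03,
       -8.91685863e-05,  3.88072934e-06]), 'position': array([ 0.12905361, -0.53467101,  0.23130477]), 'eef_rot': array([3.11955887e+00, 3.71085255e-01, 5.93089107e-05]), 'contact_force': array([0.63161729, 0.09155685, 1.32276749]), 'wrist_torque': array([ 0.05652695,  0.00164981, -0.03560542]), 'grasp_force': 0.0, 'finger_gap': 1.0037301747627871}
```

View pics/scene0c.png

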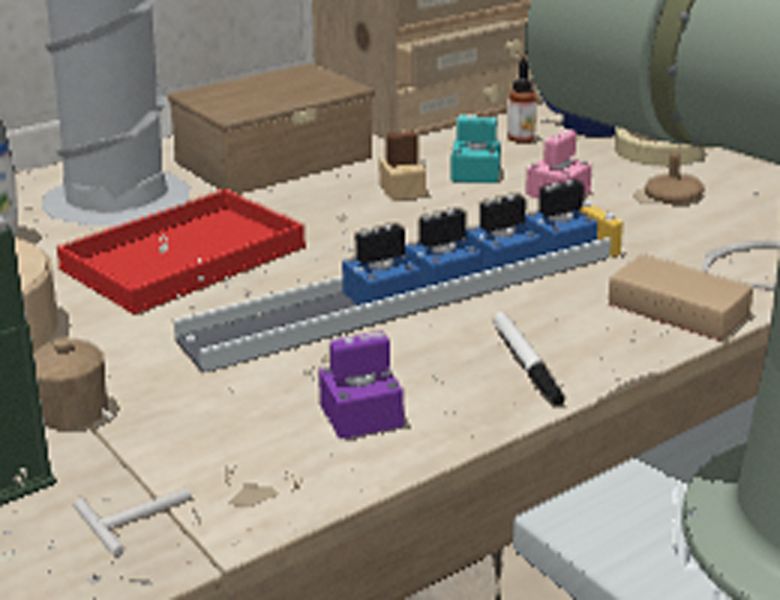

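View pics/side0.png

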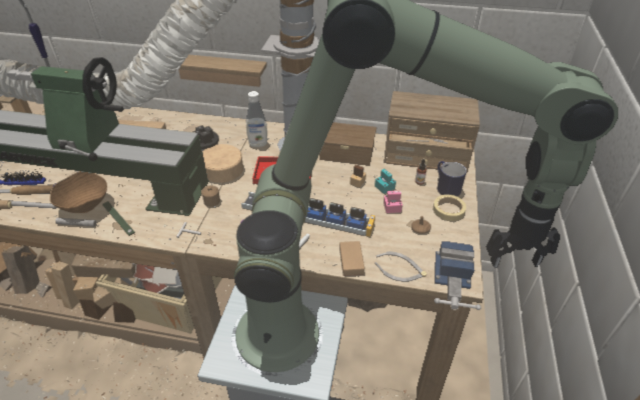

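Scene crop: four blue blocks in the channel (scene px ~ (316,219), (338,212), (359,204), (375,204)). The yellow stop is at ~(390,207), the tray at (250,215) and the keeper (pale, dark bar) at (323,187). Purple (311,268), turquoise (350,181) and pink (377,185) are look-alikes, so not meant.

```bash
cat > h.py <<'E'
from cell import *
import numpy as np, cv2
from scipy.spatial.transform import Rotation as R
def pose():
    s=get_state();T=np.eye(4);T[:3,:3]=R.from_rotvec(s["eef_rot"]).as_matrix();T[:3,3]=s["position"];return T
def frame(n):
    P=pose();f=grab_frame(n)
    f["C"]=P@np.array(f["T_tool_cam"]) if n=="wrist" else np.array(f["cam_to_world"])
    return f
def back(f,px,z):
    d=f["C"][:3,:3]@np.array([(px[0]-f["cx"])/f["fx"],(px[1]-f["cy"])/f["fy"],1]);o=f["C"][:3,3]
    return o+d*(z-o[2])/d[2]
def proj(f,p):
    c=np.linalg.inv(f["C"])@np.append(p,1);return np.array([f["fx"]*c[0]/c[2]+f["cx"],f["fy"]*c[1]/c[2]+f["cy"]])
def rot(a):  # tool down, closing axis (tool y) at world angle a
    y=np.array([np.cos(a),np.sin(a),0]);z=np.array([0,0,-1.]);return R.from_matrix(np.c_[np.cross(y,z),y,z]).as_rotvec()
def save(f,name,box=None,k=1):
    i=f["img"][:,:,::-1]
    if box: i=i[box[1]:box[3],box[0]:box[2]]
    cv2.imwrite("pics/"+name,cv2.resize(i,None,fx=k,fy=k,interpolation=cv2.INTER_CUBIC))
E
python3 - <<'E'
from h import *
f=frame("scene")
for n,p,z in [("b",(316,230),.006),("b",(338,222),.006),("b",(358,216),.006),("b",(374,212),.006),("keeper",(322,195),0),("tray",(251,216),0),("top",(415,194),0),("box",(214,268),0),("chan end",(258,253),0),("stop",(397,214),0)]:
    print(n,back(f,p,z).round(3))
E
```

```text
b [0.446 0.058 0.006]
b [ 0.447 -0.018  0.006]
b [ 0.442 -0.087  0.006]
b [ 0.434 -0.142  0.006]
keeper [ 0.641 -0.106  0.   ]
tray [0.641 0.152 0.   ]
top [ 0.463 -0.35   0.   ]
box [0.446 0.349 0.   ]
chan end [0.443 0.235 0.   ]
stop [ 0.393 -0.195  0.   ]
```

```bash
python3 - <<'E'
from h import *
for a in (np.pi/2,-np.pi/2):
    q=ik([.5,0,.3],rot(a)); print(a,q)
movep([.5,0.,.3],rot(np.pi/2))
f=frame("wrist"); save(f,"w1.png")
for k,z in (("block_a",.006),("keeper",0),("tray",0),("channel",0),("spin_top",0),("turned_box",0)):
    for d in tip_of("wrist",k): print(k,round(d["score"],2),np.round(d["centre"]),back(f,d["centre"],z).round(4)[:2])
np.save("w1C.npy",f["C"])
print(get_state()["clock"])
E
```

```text
1.5707963267948966 [-0.14773684  0.19473583 -0.19187111  1.18418939  0.         -0.14773684]
-1.5707963267948966 [-0.14773684  0.19473583 -0.19187111  1.18418939  0.          2.99385582]
block_a 0.97 [458.  16.] [0.3137 0.1742]
block_a 0.93 [313. 122.] [ 0.4416 -0.0078]
block_a 0.92 [152. 191.] [ 0.5388 -0.2436]
block_a 0.86 [356. 126.] [0.4476 0.0505]
block_a 0.81 [263. 117.] [ 0.4358 -0.0768]
block_a 0.81 [184. 247.] [ 0.6289 -0.2078]
block_a 0.73 [214. 111.] [ 0.4274 -0.1429]
keeper 0.57 [243. 256.] [ 0.6461 -0.1198]
tray 0.59 [415. 252.] [0.6395 0.151 ]
channel 0.81 [331. 123.] [0.4439 0.0163]
spin_top 0.86 [ 77. 133.] [ 0.4563 -0.3398]
turned_box 0.76 [566. 132.] [0.4563 0.3472]
3.7833
```

View pics/w1.png

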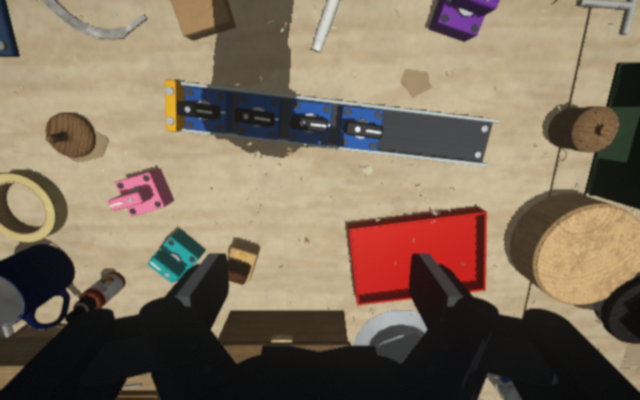

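Wrist picture: the channel runs almost along world y, with its stop at the left (172,105) and open end at right (490,140). Four blue blocks sit at columns 203, 256, 313 and 362, the keeper is at (243,257) and the tray at (415,252). I'll take one closer view for refining, then test the first knob.

```bash
python3 - <<'E'
from h import *
movep([.5,-0.04,.16],rot(np.pi/2))
f=frame("wrist"); save(f,"w2.png")
pts=[]
for d in tip_of("wrist","block_a"):
    p=back(f,d["centre"],.006); print(round(d["score"],2),np.round(d["centre"]),p.round(4)[:2])
    if .41<p[0]<.46: pts.append(p[:2])
pts=np.array(sorted(pts,key=lambda p:p[1]))
print(pts,np.polyfit(pts[:,1],pts[:,0],1))
# blue masks -> top-face rectangle
for d in silhouettes("wrist","block_a"):
    c,s,a=cv2.minAreaRect(np.argwhere(d["mask"])[:,::-1].astype(np.float32)); print(np.round(c),np.round(s),round(a,1))
for k in ("keeper","tray","channel"):
    for d in silhouettes("wrist",k):
        r=cv2.minAreaRect(np.argwhere(d["mask"])[:,::-1].astype(np.float32)); print(k,d["score"],[back(f,b,.021).round(4)[:2].tolist() for b in cv2.boxPoints(r)])
E
```

```text
0.91 [417. 133.] [0.4485 0.053 ]
0.8 [203. 112.] [ 0.4295 -0.1467]
0.65 [165. 300.] [ 0.6293 -0.2101]
0.6 [350. 127.] [ 0.4427 -0.0106]
0.59 [280. 123.] [ 0.4389 -0.0762]
0.57 [117. 218.] [ 0.5332 -0.246 ]
[[ 0.4295217  -0.14673683]
 [ 0.43890135 -0.07619008]
 [ 0.44267547 -0.01061039]
 [ 0.4485005   0.05300346]] [0.09160052 0.444034  ]
[354. 127.] [66. 64.] 6.9
[190. 107.] [92. 65.] 6.2
[272. 117.] [70. 65.] 7.4
[ 95. 231.] [ 57. 105.] 73.8
[431. 136.] [84. 64.] 7.8
[147. 299.] [18. 60.] 45.0
keeper 0.95 [[0.6883, -0.1544], [0.6025, -0.1252], [0.6157, -0.0873], [0.7037, -0.114]]
channel 0.58 [[0.4505, -0.2186], [0.3864, -0.1986], [0.4386, 0.2356], [0.5105, 0.2466]]
```

View pics/w2.png

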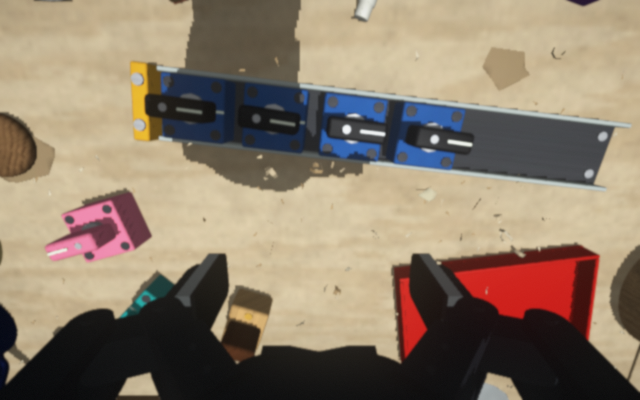

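The close view shows four blue blocks with knobs at (180,108), (268,120), (350,130) and (440,138), with small gaps between them. The channel walls run from (160,67)-(629,125) and (160,139)-(604,187). Next I'll fit the axis from the walls and test the knob nearest the open end.

```bash
cat > twist.py <<'E'
from h import *
f0=None
def chan():
    return np.load("ch.npy")  # x0, slope: axis x = x0+slope*y ; theta=-atan(slope)
def twist(y, deg=32, grip=50):
    x0,sl=chan();th=-np.arctan(sl);x=x0+sl*y
    movep([x,y,.16],rot(th)); let_go()
    if move_l([x,y,.047],.1,until_force=12): print("touch!",pose()[:3,3]); 
    grab(grip); s=get_state(); print("gap",round(s["finger_gap"],3),"F",round(float(s["grasp_force"]),1))
    t0=s["wrist_torque"][2]; q=np.array(s["q"]);out=[]
    for k in range(1,deg//4+1):
        qq=q.copy(); qq[5]+=np.radians(4*k); set_joints(qq); s=get_state()
        out.append(round(float(s["wrist_torque"][2]-t0),3))
        if abs(out[-1])>.6: break
    print("y",y,"deg",4*k,"tz",out,"clock",s["clock"],flush=True)
    return out
E
python3 - <<'E'
from twist import *
f=frame("wrist")
A=[back(f,p,.021)[:2] for p in ((160,67),(629,125),(160,139),(604,187))]
print(np.round(A,4))
s1=(A[1]-A[0])/(A[1]-A[0])[1]; s2=(A[3]-A[2])/(A[3]-A[2])[1]
i1=A[0][0]-s1[0]*A[0][1]; i2=A[2][0]-s2[0]*A[2][1]
print(s1,s2,i1,i2); sl=(s1[0]+s2[0])/2; x0=(i1+i2)/2; np.save("ch.npy",[x0,sl]); print(x0,sl)
twist(.052)
E
```

```text
[[ 0.3935 -0.1742]
 [ 0.4412  0.2362]
 [ 0.4535 -0.1829]
 [ 0.4979  0.229 ]]
[0.11603915 1.        ] [0.10784199 1.        ] 0.4137490440708185 0.4732017947565982
0.4434754194137083 0.1119405709072572
gap 0.179 F 49.8
y 0.052 deg 32 tz [-0.06, -0.076, -0.037, -0.014, -0.067, -0.06, -0.053, -0.013] clock 10.5333
```

Low torque all the way, so this knob is loose. I'll lift it out into the tray.

```bash
cat >> twist.py <<'E'
def to_tray(slot, turned=.52, zmin=.046):
    th=.10; c=np.array([.640,.1515]); p=c+slot*np.array([-np.sin(th),np.cos(th)])
    P=pose()[:3,3]
    move_l([P[0],P[1],.15],.12); s=get_state(); print("lifted gap",s["finger_gap"],"F",s["grasp_force"],"fz",s["contact_force"])
    if s["finger_gap"]<.1: print("LOST"); return
    movep([*p,.15],rot(th-turned)); s=get_state(); print("over tray gap",s["finger_gap"],s["grasp_force"])
    print("touch",move_l([*p,zmin],.08,until_force=8),pose()[2,3]); let_go(); move_l([*p,.15],.2)
    print(get_state()["clock"])
E
python3 - <<'E'
from twist import *
to_tray(.046)
f=frame("wrist"); save(f,"t1.png")
for d in tip_of("wrist","block_a"): print(round(d["score"],2),np.round(d["centre"]),back(f,d["centre"],.004).round(4)[:2],back(f,d["centre"],.006).round(4)[:2])
E
```

```text
lifted gap 0.17521111125619931 F 49.03256714344025 fz [ 0.12517992 -0.2767754  -2.42813135]
over tray gap 0.17914891898253082 48.9149272441864
touch False 0.04672597362397841
15.275
0.95 [322. 185.] [0.6386 0.1993] [0.6388 0.1998]
0.62 [ 67. 319.] [0.3229 0.1755] [0.3253 0.1761]
```

View pics/t1.png

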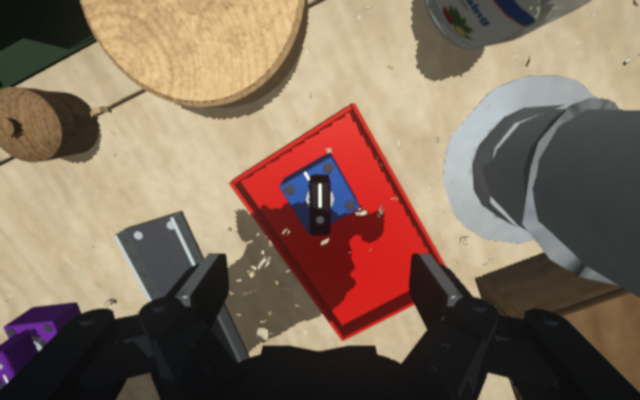

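The picture shows block 1 in the tray's upper half at (320,190), with the knob turned about 30° against it. Testing the next one.

```bash
python3 - <<'E'
from twist import *
o=twist(-.0105)
print(get_state()["finger_gap"])
if max(map(abs,o))<.15: to_tray(-.046)
else:
    let_go(); P=pose()[:3,3]; move_l([P[0],P[1],.16],.2)
    o=twist(-.0765)
    if max(map(abs,o))<.15: to_tray(-.046)
    else: let_go(); P=pose()[:3,3]; move_l([P[0],P[1],.16],.2)
E
```

```text
gap 0.179 F 49.2
y -0.0105 deg 24 tz [-0.024, 0.011, -0.028, -0.037, 0.51, 1.629] clock 20.1083
0.1792225726506226
gap 0.179 F 49.3
y -0.0765 deg 24 tz [0.036, -0.017, 0.036, -0.031, 0.449, 1.55] clock 25.7417
```

Both of these came up solid after about 16–20°, so they are sound. Last one by the stop:

```bash
python3 - <<'E'
from twist import *
o=twist(-.146)
if max(map(abs,o))<.15: to_tray(-.046)
else: let_go(); P=pose()[:3,3]; move_l([P[0],P[1],.16],.2)
movep([.5,-0.07,.2],rot(np.pi/2))
f=frame("wrist"); save(f,"w3.png")
for k,z in (("block_a",.006),("keeper",0)):
    for d in tip_of("wrist",k): print(k,round(d["score"],2),np.round(d["centre"]),back(f,d["centre"],z).round(4)[:2])
for d in silhouettes("wrist","keeper"): print(d["score"],cv2.minAreaRect(np.argwhere(d["mask"])[:,::-1].astype(np.float32)))
print(get_state()["clock"])
E
```

```text
gap 0.178 F 52.3
y -0.146 deg 24 tz [-0.036, 0.002, -0.006, -0.034, 0.291, 1.573] clock 31.3833
block_a 0.92 [163. 210.] [ 0.536  -0.2483]
block_a 0.9 [533. 283.] [0.6309 0.1941]
block_a 0.83 [249. 112.] [ 0.4278 -0.143 ]
block_a 0.15 [402. 126.] [0.4428 0.0182]
keeper 0.89 [279. 292.] [ 0.6458 -0.1202]
0.71 ((278.2798156738281, 303.2339782714844), (34.96066665649414, 58.14006042480469), 16.69924545288086)
0.24 ((310.3500061035156, 118.45001220703125), (51.54512405395508, 24.6657657623291), 18.434947967529297)
34.6417
```

View pics/w3.png

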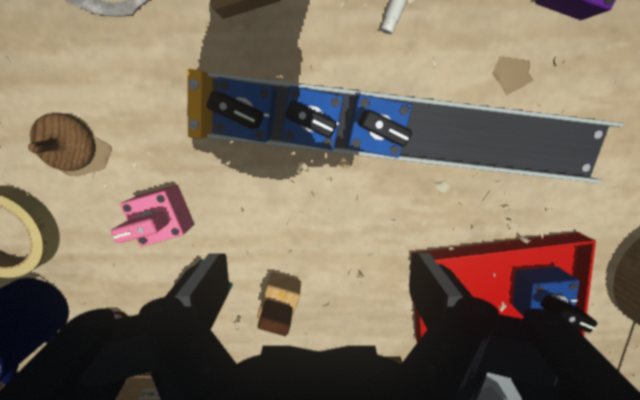

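All three sound knobs now stand about 15° off, at (237,110), (312,118) and (385,127). The loose block is in the tray at (545,290). The keeper is the pale body with dark bar at (279,300), the only such thing: turquoise and pink are block look-alikes. I'll look at it from above.

```bash
python3 - <<'E'
from h import *
movep([.69,-0.12,.18],rot(np.pi/2))
f=frame("wrist"); save(f,"k1.png",(160,60,480,300),2.5)
for d in tip_of("wrist","keeper"): print(round(d["score"],2),np.round(d["centre"]),back(f,d["centre"],0).round(4)[:2])
for z in (.034,.069):print(back(f,(320,200),z))
np.savez("k1.npz",C=f["C"],k=[f["fx"],f["fy"],f["cx"],f["cy"]])
E
```

```text
0.6 [318. 139.] [ 0.6441 -0.1203]
[ 0.6995973  -0.11827013  0.034     ]
[ 0.689599   -0.11846218  0.069     ]
```

View pics/k1.png

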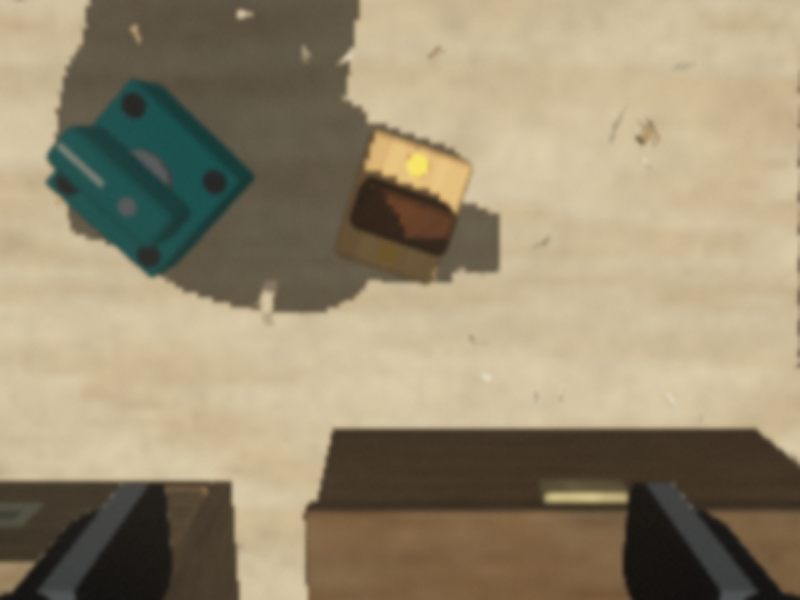

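The keeper's bar is centred at crop (404,215), with its long axis about 16° off world y. The turquoise look-alike is at the left. I'll grasp it across the bar and carry it to the channel.

```bash
python3 - <<'E'
from h import *
z=np.load("k1.npz");f=dict(C=z["C"],fx=z["k"][0],fy=z["k"][1],cx=z["k"][2],cy=z["k"][3])
px=lambda u,v:(u/2.5+160,v/2.5+60)
b=back(f,px(404,215),.069);t=back(f,px(404,207),.034);print(b,t);c=(b+t)[:2]/2
v=back(f,px(457,207),.069)-back(f,px(365,180),.069);ka=-np.arctan2(v[0],v[1]);print("yaw",ka)
movep([*c,.13],rot(ka)); let_go()
print("touch",move_l([*c,.041],.1,until_force=10)); grab(60)
s=get_state();print("gap",s["finger_gap"],s["grasp_force"],pose()[:3,3])
move_l([*c,.14],.12); s=get_state();print("gap",s["finger_gap"],s["contact_force"])
x0,sl=np.load("ch.npy");th=-np.arctan(sl);y=.09
movep([x0+sl*y,y,.14],rot(th)); s=get_state();print("gap",s["finger_gap"],s["grasp_force"])
f=frame("scene"); save(f,"k2.png",(240,130,440,280),4)
print(s["clock"])
E
```

```text
[ 0.64399165 -0.11720177  0.069     ] [ 0.6447477  -0.11684173  0.034     ]
yaw -0.2806810404978864
touch False
gap 0.17332597413399697 61.231513023376465 [ 0.64447896 -0.11702991  0.04105028]
gap 0.17508416246489586 [-0.9108339  -0.26578207 -2.48785869]
gap 0.17658387708405804 60.966700315475464
41.125
```

View pics/k2.png

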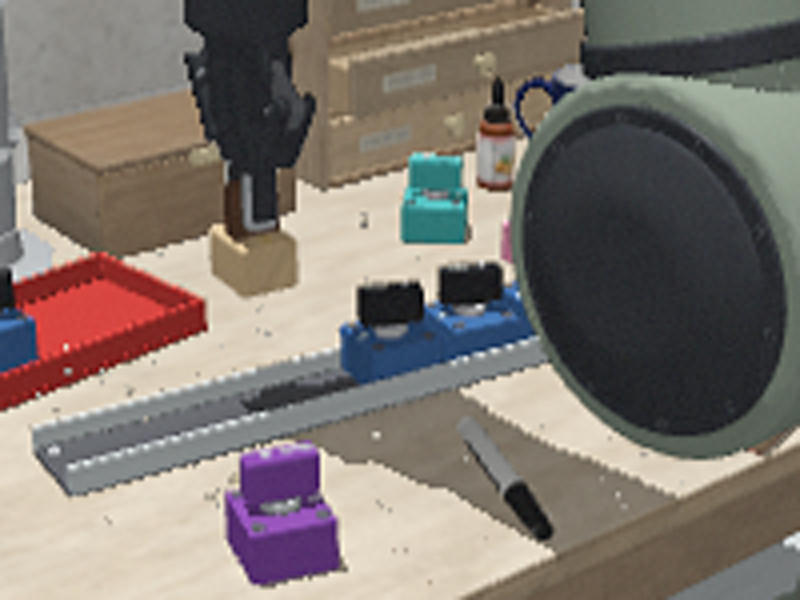

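The keeper hangs upright in the gripper above the channel. Lowering and sliding.

```bash
cat > slide.py <<'E'
from h import *
x0,sl=np.load("ch.npy")
def slide(y,F,v=.05):
    z=pose()[2,3]
    r=move_l([x0+sl*y,y,z],v,until_force=F); s=get_state()
    print("stop",r,pose()[:3,3].round(4),"F",s["contact_force"].round(1),"gap",round(s["finger_gap"],3),s["clock"]); return r
E
python3 - <<'E'
from slide import *
y=.09
print("touch",move_l([x0+sl*y,y,.0475],.06,until_force=8),pose()[:3,3],get_state()["contact_force"],get_state()["finger_gap"])
f=frame("scene"); save(f,"k3.png",(240,130,440,280),4)
E
```

```text
touch False [0.45383389 0.09000801 0.04780136] [ 0.12978922 -0.09091373 -1.71589644] 0.17938843180454958
```

View pics/k3.png

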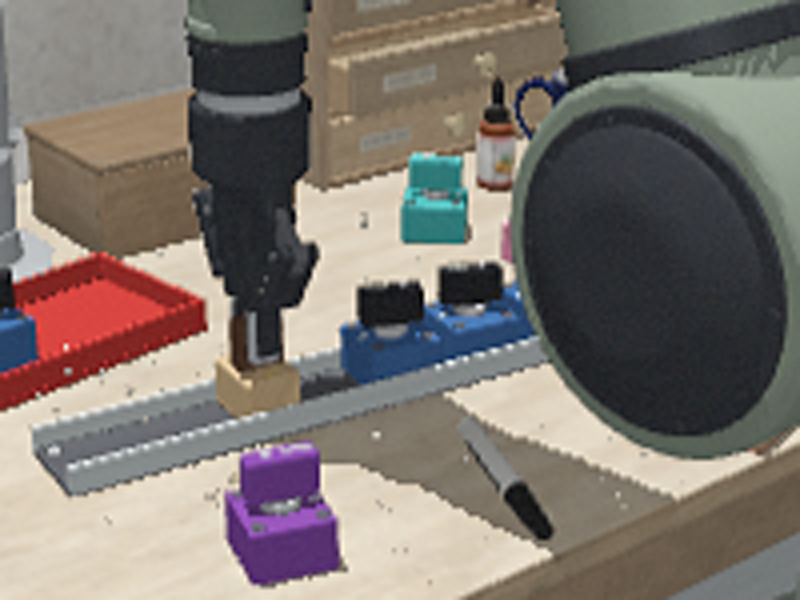

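The keeper is between the channel walls, just over the floor. Sliding it along.

```bash
python3 - <<'E'
from slide import *
slide(.02,25); r=slide(-.035,20,.03)
f=frame("wrist")
E
```

```text
stop False [0.4456 0.0202 0.0477] F [-0.7  2.4 -2.7] gap 0.174 44.475
stop True [ 0.4421 -0.0065  0.0477] F [ 1.7  1.  -2.5] gap 0.176 45.55
```

```bash
python3 - <<'E'
from slide import *
slide(-.03,20,.02); 
P=pose()[:3,3]; print("down",move_l([P[0],P[1],P[2]-.002],.02,until_force=6)); let_go()
P=pose()[:3,3]; move_l([P[0],P[1],.16],.1)
movep([.5,-0.07,.2],rot(np.pi/2)); sleep(.3)
f=frame("wrist"); save(f,"w4.png",(160,40,640,360),1.6)
print(get_state()["clock"])
E
```

```text
stop True [ 0.441  -0.0064  0.0475] F [-0.2  1.6  2.6] gap 0.174 46.1583
down False
50.2833
```

View pics/w4.png

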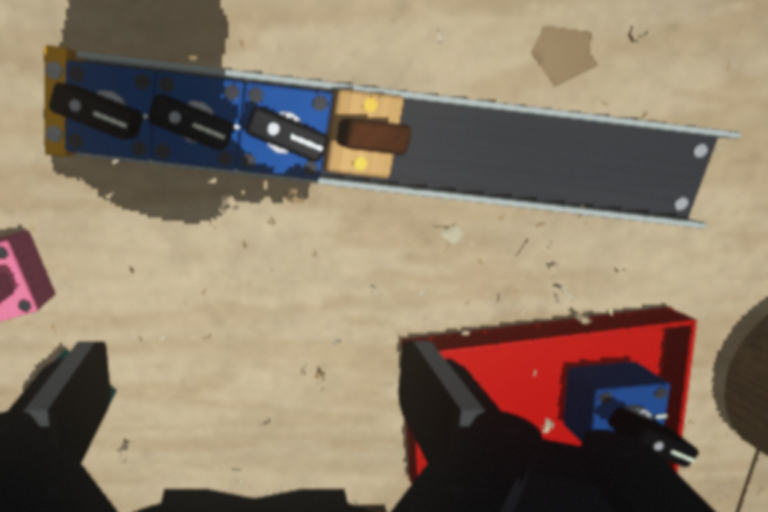

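All blue blocks are lined up at the stop with the keeper behind. There is a thin dark seam at (332,125), so I'll check it closer.

```bash
python3 - <<'E'
from h import *
movep([.5,-0.08,.12],rot(np.pi/2))
f=frame("wrist"); 
a=proj(f,[.44,-.08,.04]); print(a)
c=[int(v) for v in a]; save(f,"w5.png",(c[0]-190,max(0,c[1]-80),c[0]+190,c[1]+80),2.1)
E
```

```text
[318.13524206 130.11019636]
```

View pics/w5.png

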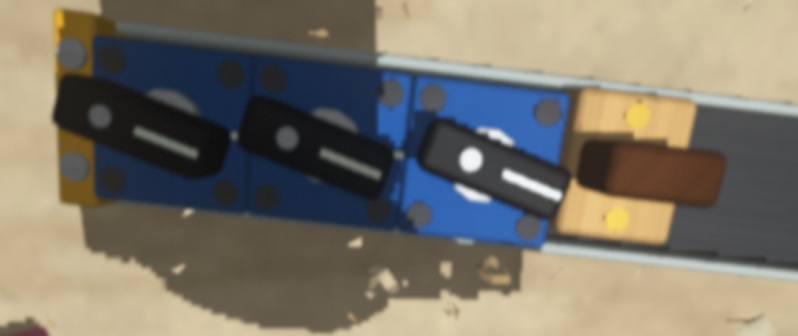

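Everything sits flush: stop, three sound blocks and keeper, with no visible gaps. Handing in.

```bash
python3 -c "
from cell import *
print(sign_off())"
```

```text
the job is handed in; nothing more can be done
None
```

I handed in the job: four blue blocks were present, and the one with a loose knob now lies in the red tray. The three sound ones stand flush against the end stop with the keeper behind them (last camera view, before hand-in); `sign_off()` returned no verdict.

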